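# Stack the cases under the reader and hold its sprung arm over them

### The job

Build up the column on the reader stand: set the deeper of the two loose grey cases down squarely on the case already there, let go, then set the shallower one squarely on top and let go, without dropping them or shifting the bottom case. Then swing the stand's spring-loaded reader arm by its upright post round over the column, all the way to its stop, and finish while still holding it firmly there with the fingers: do not let go, the spring would pull it back. The arm must not rest against the cases; leave everything else on the bench where it is.

Things in the scene. Friction and masses are not known exactly. Their poses are not given: they have to be found in the camera images.
- base_case_center (a point): closed grey plastic instrument case, 34 mm high, 96 long (its x) by 56 wide (its y), flat lid with a dark seam near the top; it already stands on the stand's dock, its underside 14 mm above the bench; the column is built on it. This point is the case's centre, half-way up; z up, either way round is the same
- deep_case_center (a point): closed grey plastic instrument case, 46 mm high, 96 long (its x) by 56 wide (its y), flat lid with a dark seam near the top; the deeper loose case, 0.25 to 0.5 kg, standing on the bench; goes on the bottom case. This point is the case's centre, half-way up; z up, either way round is the same
- shallow_case_center (a point): closed grey plastic instrument case, 30 mm high, 96 long (its x) by 56 wide (its y), flat lid with a dark seam near the top; the shallower loose case, 0.15 to 0.31 kg, standing on the bench; goes on top of the deep one (finished column: top 124 mm above the bench). This point is the case's centre, half-way up; z up, either way round is the same
- reader_post (a point): middle of the upright round steel post on the end of the reader arm: 20 mm thick, 55 mm tall, this point half-way up (173 mm above the bench). It stands on a flat black disc, the reader head, 58 mm across and 14 thick, whose underside (132 mm above the bench) clears the finished column by 8 mm. The post moves on a level circle of radius 115 mm about reader_pivot
- reader_pivot (a point): point on the upright axis of the reader arm's pivot pillar, 173 mm above the bench. Its frame is that of the stand, which is fixed: the dock's centre lies 115 mm along its -x axis. Pillar 38 mm thick, its hub and nut reaching 161 mm above the bench
- reader_arm (a joint): angle of the reader arm, rad: 0 where the spring parks it, off to the stand's +y side, growing counter-clockwise seen from above; 1.25 at the stop, where head and post are over the dock's centre. The spring pulls it back with about 2 N at the post when parked and 6 N at the stop; it flies back when let go
- tape_roll: bystander: flat roll of brown tape, 96 mm across, 24 high; origin under its centre
- multimeter: bystander: black hand-held meter, 150 x 75 x 40; origin under its centre, long side along its x
- flux_tin: bystander: round steel tin, 48 mm across, 20 high; origin under its centre
- screwdriver: bystander: screwdriver lying on the bench left of the stand, along its x
- wrench: bystander: spanner lying on the bench behind the stand, along its x
- circuit_board: bystander: green board with components, 130 x 90, up to 20 high; origin under its centre
- screw_jar: bystander: closed glass jar, 60 mm across, 75 high; origin under its centre
- base_case: the bottom case itself; origin under its centre
- deep_case: the deep case itself; origin under its centre
- shallow_case: the shallow case itself; origin under its centre
There are look-alikes about, which are no part of the job. Leave any red look-alike of the deep_case alone.

How it is judged:
On the way, in this order (a step that is already met when the one before it is completed fails the run):
1. the deep case stands squarely on the bottom case, released (horizontal distance between deep_case_center and base_case_center below 0.01 m and angle between the x axis of deep_case_center and the x axis of base_case_center, either way round below 0.14 rad and angle between deep_case_center's own z axis and vertical below 0.05 rad and z of deep_case_center in the frame of base_case_center between 0.036 and 0.044 m and contact force between the fingers and deep_case below 0.05 N and linear speed of deep_case below 0.02 m/s), for 0.2 s.
2. the shallow case stands squarely on the deep case, released (horizontal distance between deep_case_center and base_case_center below 0.01 m and angle between the x axis of deep_case_center and the x axis of base_case_center, either way round below 0.14 rad and angle between each of deep_case_center, shallow_case_center's own z axis and vertical below 0.05 rad and z of deep_case_center in the frame of base_case_center between 0.036 and 0.044 m and horizontal distance between shallow_case_center and deep_case_center below 0.01 m and angle between the x axis of shallow_case_center and the x axis of deep_case_center, either way round below 0.14 rad and z of shallow_case_center in the frame of deep_case_center between 0.034 and 0.042 m and contact force between the fingers and shallow_case below 0.05 N and linear speed of shallow_case below 0.02 m/s), for 0.2 s.
At the end, for the whole second after the job is handed in: Fingers press the reader arm with over 2 N, its joint above 1.20 rad, arm not on a case (under 0.3 N). Deep case on bottom case, shallow on deep: centred to 10 mm, aligned to 0.14 rad, level to 0.05 rad, untouched by fingers; bottom case within 12 mm of its start (horizontal distance between deep_case_center and base_case_center below 0.01 m and angle between the x axis of deep_case_center and the x axis of base_case_center, either way round below 0.14 rad and angle between each of deep_case_center, shallow_case_center's own z axis and vertical below 0.05 rad and z of deep_case_center in the frame of base_case_center between 0.036 and 0.044 m and horizontal distance between shallow_case_center and deep_case_center below 0.01 m and angle between the x axis of shallow_case_center and the x axis of deep_case_center, either way round below 0.14 rad and z of shallow_case_center in the frame of deep_case_center between 0.034 and 0.042 m and contact force between the fingers and base_case below 0.05 N and contact force between the fingers and deep_case below 0.05 N and contact force between the fingers and shallow_case below 0.05 N and distance of base_case_center from where it was at the start of the episode below 0.012 m and value of joint reader_arm above 1.2 rad and contact force between the fingers and reader_arm above 2 N and contact force between reader_arm and base_case below 0.3 N and contact force between reader_arm and deep_case below 0.3 N and contact force between reader_arm and shallow_case below 0.3 N); the arm keeps its last pose, push and grip.
It fails at once if another thing on the bench is disturbed (moved over 30 mm) (distance of any of tape_roll, multimeter, flux_tin, screwdriver, wrench, circuit_board, screw_jar from where it was at the start of the episode above 0.03 m).
It fails at once if the deep case is dropped (linear speed of deep_case above 0.5 m/s and contact force between the fingers and deep_case below 0.05 N).
It fails at once if the shallow case is dropped (linear speed of shallow_case above 0.5 m/s and contact force between the fingers and shallow_case below 0.05 N).
It also fails if it takes over 64 s, if anything falls off the work surface, if the arm or the gripper's body presses on something with over 40 N, if the wrist force passes 120 N, or if a joint passes its speed limit or range.

### The arm

A 6-joint arm with a two-finger parallel gripper is mounted at the origin on the work surface. World frame = base frame: x ahead of the robot, y to its left, z up, the work surface at z = 0. Lengths are in m, angles in rad, forces in N, time in s.
With the tool pointing down it reaches from about 0.35 to 0.975 m from the base axis. Payload 4.9 kg.
Tool frame: the origin (TCP) lies midway between the tips of the shut fingers; the grasp point (between the pads) lies 19 mm behind it; z points along the fingers, y is the line along which they close (so a half turn about z gives the same grasp; the last joint's range is limited). The gripper opens to 85 mm and grips with 20 to 120 N. Pads are 22 mm wide; open, the fingers measure 114 mm over their backs; the gripper's body (76 mm by 85 mm) begins 54 mm behind the grasp point. The pads swing forward as they close: fully open they stand 13 mm farther back than shut.
Start: joints at [1.084, 0.053, 1.613, -0, 1.476, -0.119], TCP at [0.225, 0.583, 0.231] pointing down, gripper open.
Joint ranges: [-3.01, 3.01], [-1.01, 2.22], [0.06, 2.58], [-1.02, 4.17], [0.09, 2.62], [-3.14, 3.14]. Speed limits (rad/s): [2.57, 2.57, 3.14, 3.14, 3.14, 3.14].

### API

Orientations are given as a rotation vector (axis times angle).
In Python, from station import telemetry, optics, ctrl gives the robot as it stands.
- The arm moves only by the shell command python3 -m pendant 'ROWS' [FORCE]. ROWS is JSON, one flat list of numbers, 7 for each row, row after row: the turn, a rotation vector about the tool's x, y, z as a fraction of full scale, then the shift along the tool's x, y, z as a fraction of full scale, then the opening, from 0 (shut) to 1 (fully open). In form: [ax, ay, az, tx, ty, tz, fingers, ax, ay, az, tx, ty, tz, fingers, ...]. A call has 1 to 12 rows; each row is the pose to reach, as a shift and turn from the pose commanded when the call began, along the tool's axes at that moment; what a row does not reach only later rows make up. Full scale, the value 1, is 300 mm for a shift and 30 degrees for a turn. A row lasts 1/8 s, in which the tool goes at most 62.5 mm and 10.7 degrees, less where a joint would pass 70% of its speed; a pose out of reach is approached as far as the arm can. A call with a number of a shift or a turn outside -1 to 1 is refused whole. A call with a gripper value outside its range is refused whole. The fingers move at their own pace and stop on an object; FORCE is the grip in N (left out, the last holds). Time passes only in rows, so rows that repeat a pose let the fingers close. It gives the time, the measured TCP pose, the force, the opening and the grip force at its end, in the units of the state.
- telemetry.get_obs(): the state, without advancing time (a new reading comes with each control period).
- optics.get_image(name): name is "side" or "top" or "wrist"; returns a dict with "image" (480x640x3 uint8, red, green, blue), "depth" (480x640 float32, m along the optical axis (not along the pixel's ray), 0 where there is no reading), "fx", "fy", "cx", "cy" (pixels), "rvec" (rotation vector, rad) and "tvec" (3), from world to camera coordinates, as OpenCV has them. Camera axes: x right, y down, z forward; pixel columns grow to the right and rows downward; lengths in m; the calibration is good to about 2 mm. The wrist camera is an equidistant fisheye: a pixel r from the principal point sees the ray r / f radians off the axis. A picture is of the moment at which its call begins.
- ctrl.finish_job(): hands the job in; it is judged then, once.
The state is a dict: "t": time; "q": joint angles; "dq": joint speeds; "effort": joint torques, N m; "tool_pos": TCP position; "tool_rot": TCP orientation; "contact_force": force on the tool from outside, world axes, zero at the start; "wrist_torque": the same for the moment, N m; "opening": finger opening in m; "grip_force": force on a finger pad.
Only numpy, scipy, OpenCV 4.12 (cv2) and the standard library are available. Lean on these libraries where they do the work, as an engineer would, in place of code of your own. Each camera call takes 0.05 s, during which the arm holds its last target. There are 200 camera calls.

## Working session

There is one attempt and no reset: what is moved stays moved. The work goes in short steps, Python scripts to look and compute and a shell command to move; the robot and the scene stay as the last step left them, time stands still between calls to the robot, and variables do not carry over. Pictures are saved under pics/ and viewed, at most 10 in all, crops included, and the job is handed in when it is done.

```bash
mkdir -p pics; ls; python3 - <<'E'
from station import telemetry, optics
import cv2,numpy as np
print(telemetry.get_obs())
for n in ("top","side"):
    d=optics.get_image(n); cv2.imwrite(f"pics/{n}0.png",d["image"][:,:,::-1]); np.savez(f"{n}0.npz",**d)
    print(n,d["fx"],d["cx"],d["cy"],d["rvec"],d["tvec"],(d["depth"]>0).mean())
E
```

```text
pics
{'t': 0.0, 'q': array([ 1.08400409e+00,  5.33578015e-02,  1.61428434e+00,  1.18368278e-05,
        1.47601020e+00, -1.18989394e-01]), 'dq': array([-0.00091037,  0.00194811, -0.00067399,  0.00022355,  0.00111504,
        0.00120535]), 'effort': array([ 2.38701623e-04, -3.93666637e+01, -3.70184469e+01,  5.51233597e-05,
        6.80884783e-03, -2.90797334e-05]), 'tool_pos': array([0.22442641, 0.58265042, 0.23006821]), 'tool_rot': array([-5.74379400e-01, -3.08800142e+00,  3.08193642e-03]), 'contact_force': array([0.4250357 , 0.31989339, 0.35517999]), 'wrist_torque': array([-0.02269889, -0.03157073,  0.05029842]), 'grip_force': 0.0, 'opening': 0.08525625506880505}
top 487.6361767414171 324.69633668906675 239.51887568725573 [ 2.16087301 -2.15030763  0.12007253] [-0.00807062  0.55865696  1.29261156] 0.9960546875
side 441.2235686115521 322.93706498014984 240.18322213523157 [ 2.09225665 -0.17636688  0.13575043] [-0.5406081   0.1325598   1.10138345] 0.9960123697916666
```

View pics/top0.png

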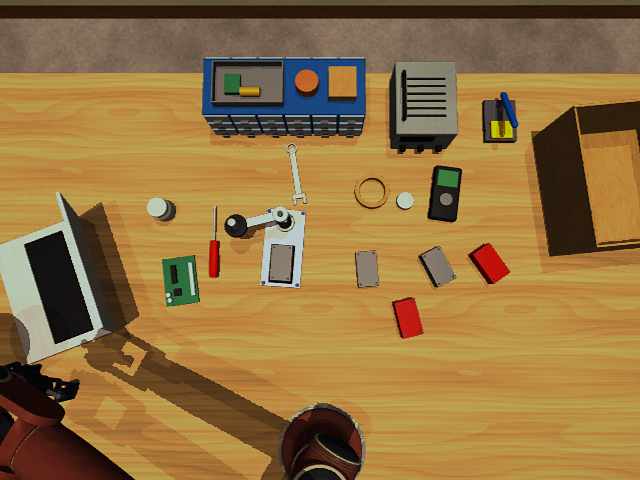

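View pics/side0.png

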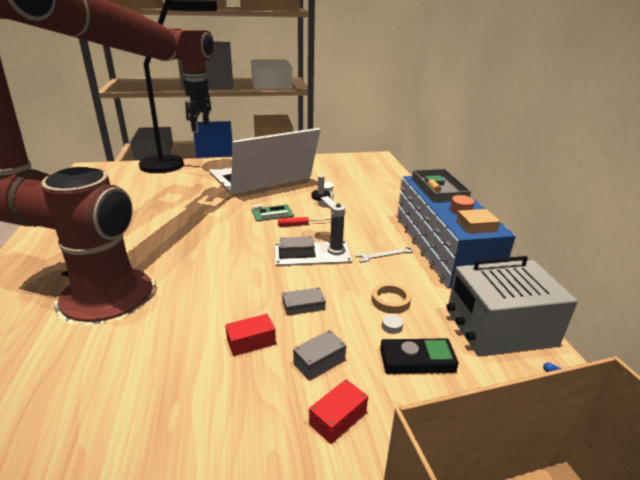

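The top view shows three grey cases: base on the stand at (281,263), and loose ones at (367,268) and (437,266). The red look-alikes are at (490,263) and (407,317). The stand pivot is at about (281,215) and the parked post at (236,225). In the side view, the right-hand loose grey case (320,353) looks taller than the other (303,300). I'll measure their heights and make one confirming crop.

```bash
cat > h.py <<'E'
import cv2,numpy as np
from station import telemetry,optics
from scipy.spatial.transform import Rotation as Ro
def cloud(d):
    R=cv2.Rodrigues(np.array(d["rvec"]))[0]; t=np.array(d["tvec"]).ravel()
    v,u=np.mgrid[:480,:640]; z=d["depth"]
    P=np.stack([(u-d["cx"])/d["fx"]*z,(v-d["cy"])/d["fy"]*z,z],-1)
    return (P-t)@R          # R^T(p-t)
def ray(d,uv,zz):
    R=cv2.Rodrigues(np.array(d["rvec"]))[0]; t=np.array(d["tvec"]).ravel()
    c=-R.T@t; uv=np.atleast_2d(uv).astype(float)
    r=np.c_[(uv[:,0]-d["cx"])/d["fx"],(uv[:,1]-d["cy"])/d["fy"],np.ones(len(uv))]@R
    return c+r*((zz-c[2])/r[:,2])[:,None]
def case(d,box,ztop):
    """lid rectangle: mask by colour (low saturation)+height, contour -> plane ztop"""
    W=cloud(d); hsv=cv2.cvtColor(d["image"],cv2.COLOR_RGB2HSV)
    m=((hsv[...,1]<70)&(abs(W[...,2]-ztop)<0.008)&(d["depth"]>0)).astype(np.uint8)
    k=np.zeros_like(m); x0,y0,x1,y1=box; k[y0:y1,x0:x1]=1; m&=k
    cs=max(cv2.findContours(m,cv2.RETR_EXTERNAL,cv2.CHAIN_APPROX_NONE)[0],key=cv2.contourArea)
    f=np.zeros_like(m);cv2.drawContours(f,[cs],-1,1,-1)
    zs=np.median(W[f>0][:,2])
    w=ray(d,cs[:,0,:],ztop)[:,:2]
    (c,s,a)=cv2.minAreaRect((w*1000).astype(np.float32))
    if s[0]<s[1]: a+=90
    return np.array(c)/1000,s,(a+90)%180-90,zs
E
python3 - <<'E'
from h import *
d=dict(np.load("top0.npz")); W=cloud(d)
for nm,(u,v) in dict(base=(281,263),A=(367,268),B=(437,266)).items(): print(nm,W[v-4:v+5,u-4:u+5].mean((0,1)))
W2=W[200:240,215:305]
m=(W2[...,2]>0.19)
print("posttop z",W2[m][:,2].max(),W2[m].mean(0),np.ptp(W2[m],0))
print("bench",W[340,400],W[300,340])
for nm,b,z in (("base",(255,235,310,290),.048),("A",(345,240,390,300),.03),("B",(410,240,465,295),.046)): print(nm,case(d,b,z))
s=dict(np.load("side0.npz"))["image"][250:430,220:400,::-1]
t=d["image"][225:345,330:520,::-1]
a=cv2.resize(s,(400,400),interpolation=cv2.INTER_CUBIC);b=cv2.resize(t,(396,250),interpolation=cv2.INTER_CUBIC)
o=np.zeros((400,800,3),np.uint8);o[:,:400]=a;o[:250,400:796]=b;cv2.imwrite("pics/c1.png",o)
# pillar and post from rays
hub=(W[...,2]>.14)&(W[...,2]<.215);ys,xs=np.nonzero(hub[180:250,220:310]);P=W[180:250,220:310][ys,xs]
for lo,hi in((.14,.15),(.15,.155),(.155,.165),(.165,.19),(.19,.21)):
    k=(P[:,2]>lo)&(P[:,2]<hi)
    if k.any(): print(lo,k.sum(),P[k].min(0),P[k].max(0))
E
```

```text
base [0.4919673  0.10935936 0.06497175]
A [ 0.48084139 -0.1189372   0.04764387]
B [ 0.48722768 -0.30566054  0.0466342 ]
posttop z 1.3500211545661127 [0.54458574 0.17118355 0.42499899] [0.18894187 0.24384726 1.15666205]
bench [ 0.28871446 -0.21093692  0.00165431] [ 0.39558307 -0.04792172  0.00234831]
base (array([0.49479843, 0.11192578]), (56.680511474609375, 96.20838165283203), -3.00982666015625, np.float64(0.04915834404153839))
A (array([ 0.48053802, -0.11899397]), (94.75023651123047, 54.551815032958984), 4.774207592010498, np.float64(0.03104736286226376))
B (array([ 0.48689297, -0.30753571]), (94.63523864746094, 56.97128677368164), 26.88506507873535, np.float64(0.046610082495960964))
0.14 531 [0.55093257 0.08822778 0.14019061] [0.62904442 0.24631034 0.14999156]
0.15 175 [0.55243662 0.08763978 0.15001295] [0.62600493 0.24190775 0.15498651]
0.155 76 [0.5642413  0.08752333 0.15507337] [0.62758236 0.23075984 0.16482364]
0.165 23 [0.57005077 0.10876483 0.16541433] [0.60814153 0.22247341 0.18851569]
0.19 62 [0.57060896 0.2075758  0.1933591 ] [0.58914183 0.22681017 0.20537249]
```

View pics/c1.png

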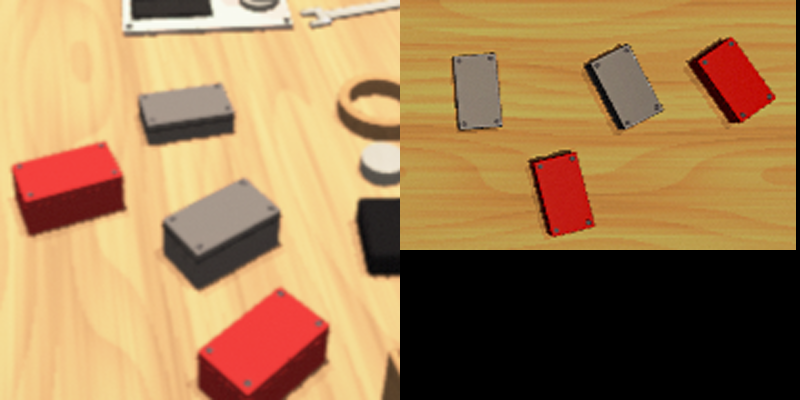

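The crop confirms it. B (top 437,266), grey with its lid at 46 mm, is the deep case. A (367,268), grey with its lid at 30 mm, is the shallow one. The red ones stay put. Next is a helper that turns targets into tool-axis units.

```bash
cat > go.py <<'E'
import sys
from h import *
# target x y z yaw(deg of case long axis); tool y perpendicular to it
x,y,z,a=map(float,sys.argv[1:5])
o=telemetry.get_obs(); R=Ro.from_rotvec(o["tool_rot"]).as_matrix()
print("pos",o["tool_pos"].round(4),"yaw_toolx",np.degrees(np.arctan2(R[1,0],R[0,0])).round(2),"tilt",np.degrees(np.arccos(-R[2,2])).round(2),"q1,q6",o["q"][[0,5]].round(2),"F",o["contact_force"].round(1),"t",o["t"].round(2),"op",o["opening"].round(4),o["grip_force"].round(1))
for k in (0,180):
    b=np.radians(a+k); X=np.array([np.cos(b),np.sin(b),0]); Z=np.array([0,0,-1.]); T=np.c_[X,np.cross(Z,X),Z]
    r=Ro.from_matrix(R.T@T).as_rotvec()
    print(k,"turn",(np.degrees(r)/30).round(4),"shift",(R.T@(np.array([x,y,z])-o["tool_pos"])/.3).round(4))
E
python3 go.py .487 -.3075 .25 26.9
```

```text
Traceback (most recent call last):
  File "go.py", line 6, in <module>
    print("pos",o["tool_pos"].round(4),"yaw_toolx",np.degrees(np.arctan2(R[1,0],R[0,0])).round(2),"tilt",np.degrees(np.arccos(-R[2,2])).round(2),"q1,q6",o["q"][[0,5]].round(2),"F",o["contact_force"].round(1),"t",o["t"].round(2),"op",o["opening"].round(4),o["grip_force"].round(1))
                                                                                                                                                                                                                    ^^^^^^^^^^^^
AttributeError: 'float' object has no attribute 'round'
```

```bash
sed -i 's/o\["t"\].round(2)/round(o["t"],2)/;s/o\["opening"\].round(4)/round(o["opening"],4)/;s/o\["grip_force"\].round(1)/round(o["grip_force"],1)/' go.py
python3 go.py .487 -.3075 .25 26.9
```

```text
pos [0.2245 0.5827 0.2302] yaw_toolx 158.93 tilt 0.11 q1,q6 [ 1.08 -0.12] F [-0.4  0.1  0.1] t 0.1 op 0.0854 0.0
0 turn [-2.3000e-03  3.8000e-03  4.4008e+00] shift [-1.8836 -2.4543 -0.062 ]
180 turn [-0.0031 -0.0019 -1.5992] shift [-1.8836 -2.4543 -0.062 ]
```

```bash
python3 -m pendant '[0,0,0.5,-0.3,-0.4,-0.2,1, 0,0,1,-0.7,-0.9,-0.2,1, 0,0,1,-0.7,-0.9,-0.2,1, 0,0,1,-0.7,-0.9,-0.2,1, 0,0,1,-0.7,-0.9,-0.2,1, 0,0,1,-0.7,-0.9,-0.2,1, 0,0,1,-0.7,-0.9,-0.2,1]' 60; python3 go.py .487 -.3075 .25 26.9
```

```text
t: 0.98
tool_pos: [0.3242, 0.2541, 0.2916]
tool_rot: [1.36, 2.831, 0.001]
contact_force: [-0.4, 0.9, -0.3]
opening: 0.0854
grip_force: 0.0
pos [0.3242 0.2541 0.2916] yaw_toolx 128.68 tilt 0.07 q1,q6 [ 0.48 -0.19] F [-0.4  0.9 -0.3] t 0.97 op 0.0854 0.0
0 turn [ 2.2000e-03 -1.5000e-03  3.3927e+00] shift [-1.8004 -0.7466  0.1383]
180 turn [ 1.4000e-03  2.1000e-03 -2.6073e+00] shift [-1.8004 -0.7466  0.1383]
```

```bash
python3 -m pendant '[0,0,1,-1,-0.4,0,1, 0,0,1,-1,-0.4,0,1, 0,0,1,-1,-0.4,0,1, 0,0,1,-1,-0.4,0,1, 0,0,1,-1,-0.4,0,1, 0,0,1,-1,-0.4,0,1]'; python3 go.py .487 -.3075 .25 26.9
```

```text
t: 1.72
tool_pos: [0.4191, -0.0551, 0.2904]
tool_rot: [-2.046, -2.382, 0.001]
contact_force: [-0.5, -0.2, 0.8]
opening: 0.0854
grip_force: 0.0
pos [ 0.4191 -0.0551  0.2904] yaw_toolx 98.68 tilt 0.12 q1,q6 [-0.31 -0.46] F [-0.5 -0.2  0.8] t 1.73 op 0.0854 0.0
0 turn [-4.1000e-03  5.0000e-04  2.3926e+00] shift [-0.8658  0.097   0.1335]
180 turn [-5.0000e-04 -4.5000e-03 -3.6074e+00] shift [-0.8658  0.097   0.1335]
```

```bash
python3 -m pendant '[0,0,1,-0.86,0.1,0.13,1, 0,0,1,-0.86,0.1,0.13,1, 0,0,1,-0.86,0.1,0.13,1, 0,0,1,-0.86,0.1,0.13,1, 0,0,1,-0.86,0.1,0.13,1, 0,0,1,-0.86,0.1,0.13,1]'; python3 -m pendant '[0,0,1,0,0,0,1, 0,0,1,0,0,0,1, 0,0,1,0,0,0,1, 0,0,1,0,0,0,1]'; python3 go.py .487 -.3075 .15 26.9
```

```text
t: 2.48
tool_pos: [0.4889, -0.302, 0.2514]
tool_rot: [-2.587, -1.778, -0.0]
contact_force: [-0.3, 0.3, -0.9]
opening: 0.0851
grip_force: 0.0
t: 2.98
tool_pos: [0.4889, -0.3011, 0.2531]
tool_rot: [2.959, 1.053, 0.001]
contact_force: [-0.7, -0.4, 0.4]
opening: 0.0851
grip_force: 0.0
pos [ 0.4889 -0.3011  0.2531] yaw_toolx 39.18 tilt 0.06 q1,q6 [-0.68  0.21] F [-0.7 -0.4  0.4] t 2.98 op 0.0851 0.0
0 turn [ 0.0013 -0.0014  0.4093] shift [-0.0187  0.0123  0.3436]
180 turn [ 2.1000e-03  2.0000e-03 -5.5907e+00] shift [-0.0187  0.0123  0.3436]
```

```bash
python3 -m pendant '[0,0,0.41,-0.0187,0.0123,0.15,1, 0,0,0.41,-0.0187,0.0123,0.35,1, 0,0,0.41,-0.0187,0.0123,0.5,1, 0,0,0.41,-0.0187,0.0123,0.5,1, 0,0,0.41,-0.0187,0.0123,0.5,1]'; python3 go.py .487 -.3075 .012 26.9; python3 - <<'E'
from h import *
d=optics.get_image("wrist");cv2.imwrite("pics/w1.png",d["image"][:,:,::-1])
d=optics.get_image("top");print(case(d,(410,240,465,295),.046))
E
```

```text
t: 3.6
tool_pos: [0.4877, -0.3099, 0.1048]
tool_rot: [3.054, 0.726, 0.003]
contact_force: [-0.7, -0.2, -0.1]
opening: 0.0852
grip_force: 0.0
pos [ 0.4877 -0.3099  0.1048] yaw_toolx 26.74 tilt 0.19 q1,q6 [-0.69  0.41] F [-0.7 -0.2 -0.1] t 3.6 op 0.0852 0.0
0 turn [ 0.0058 -0.0027 -0.0055] shift [ 0.0013 -0.0091  0.3092]
180 turn [-4.2000e-03 -9.1000e-03  5.9945e+00] shift [ 0.0013 -0.0091  0.3092]
(array([ 0.51299585, -0.29359631]), (33.226863861083984, 56.132991790771484), -63.31470489501953, np.float64(0.046534379643347126))
```

View pics/w1.png

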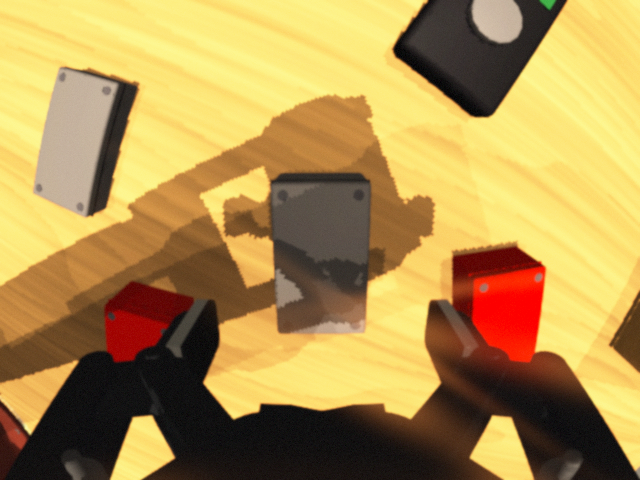

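The wrist view shows the grey deep case centred between the open fingers (about 320,250), with both red cases outside the finger paths. I'll descend and grip.

```bash
python3 -m pendant '[0,0,0,0,-0.009,0.12,1, 0,0,0,0,-0.009,0.22,1, 0,0,0,0,-0.009,0.28,1, 0,0,0,0,-0.009,0.309,1, 0,0,0,0,-0.009,0.309,1, 0,0,0,0,-0.009,0.309,0.3, 0,0,0,0,-0.009,0.309,0.3, 0,0,0,0,-0.009,0.309,0.3, 0,0,0,0,-0.009,0.309,0.3, 0,0,0,0,-0.009,0.309,0.3, 0,0,0,0,-0.009,0.309,0.3]' 60; python3 go.py .487 -.3075 .012 26.9
```

```text
t: 5.08
tool_pos: [0.4864, -0.3084, 0.0114]
tool_rot: [3.054, 0.723, 0.003]
contact_force: [1.0, -0.7, 6.8]
opening: 0.0554
grip_force: 66.6
pos [ 0.4864 -0.3084  0.0114] yaw_toolx 26.63 tilt 0.2 q1,q6 [-0.69  0.41] F [ 1.  -0.7  6.8] t 5.08 op 0.0554 66.6
0 turn [ 0.0062 -0.0025 -0.0091] shift [ 0.0031 -0.0017 -0.0021]
180 turn [-3.9000e-03 -9.8000e-03  5.9909e+00] shift [ 0.0031 -0.0017 -0.0021]
```

```bash
python3 -m pendant '[0,0,0,0,0,-0.03,0.3, 0,0,0,0,0,-0.1,0.3, 0,0,0,0,0,-0.25,0.3, 0,0,0,0,0,-0.4,0.3, 0,0,0,0,0,-0.55,0.3, 0,0,0,0,0,-0.6,0.3, 0,0,0,0,0,-0.6,0.3]'; python3 go.py .4945 .112 .17 -3
```

```text
t: 5.95
tool_pos: [0.4849, -0.307, 0.1891]
tool_rot: [-3.057, -0.723, 0.0]
contact_force: [-0.4, 0.2, -4.3]
opening: 0.0556
grip_force: 65.9
pos [ 0.4849 -0.307   0.1891] yaw_toolx 26.63 tilt 0.02 q1,q6 [-0.69  0.41] F [-0.4  0.2 -4.3] t 5.95 op 0.0556 65.9
0 turn [-6.000e-04  4.000e-04  9.876e-01] shift [ 0.6545 -1.2342  0.0641]
180 turn [-5.0000e-04 -8.0000e-04 -5.0124e+00] shift [ 0.6545 -1.2342  0.0641]
```

```bash
python3 -m pendant '[0,0,0.1,0.04,-0.08,0,0.3, 0,0,0.25,0.11,-0.2,0,0.3, 0,0,0.4,0.18,-0.34,0,0.3, 0,0,0.55,0.26,-0.49,0,0.3, 0,0,0.7,0.34,-0.64,0,0.3, 0,0,0.85,0.42,-0.79,0,0.3, 0,0,0.95,0.48,-0.91,0,0.3, 0,0,0.988,0.52,-0.98,0,0.3, 0,0,0.988,0.53,-1,0,0.3, 0,0,0.988,0.53,-1,0,0.3]'; python3 go.py .4945 .112 .17 -3
```

```text
t: 7.2
tool_pos: [0.4917, 0.0322, 0.1874]
tool_rot: [3.14, -0.081, -0.006]
contact_force: [0.5, -0.4, -5.1]
opening: 0.0553
grip_force: 65.8
pos [0.4917 0.0322 0.1874] yaw_toolx -2.97 tilt 0.21 q1,q6 [-0.09  1.54] F [ 0.5 -0.4 -5.1] t 7.2 op 0.0553 65.8
0 turn [0.0007 0.0071 0.001 ] shift [-0.0043 -0.2662  0.0581]
180 turn [-1.110e-02  1.100e-03 -5.999e+00] shift [-0.0043 -0.2662  0.0581]
```

```bash
python3 -m pendant '[0,0,0,0,-0.08,0,0.3, 0,0,0,0,-0.18,0,0.3, 0,0,0,0,-0.25,0,0.3, 0,0,0,-0.004,-0.266,0.05,0.3, 0,0,0,-0.004,-0.266,0.12,0.3, 0,0,0,-0.004,-0.266,0.22,0.3, 0,0,0,-0.004,-0.266,0.3,0.3, 0,0,0,-0.004,-0.266,0.34,0.3, 0,0,0,-0.004,-0.266,0.34,0.3, 0,0,0,-0.004,-0.266,0.34,0.3]'; python3 go.py .4945 .112 .06 -3; python3 - <<'E'
from h import *
d=optics.get_image("side");cv2.imwrite("pics/s2.png",cv2.resize(d["image"][150:300,220:400,::-1],(720,600),interpolation=cv2.INTER_CUBIC))
E
```

```text
t: 8.45
tool_pos: [0.4967, 0.1117, 0.0886]
tool_rot: [-3.14, 0.083, -0.003]
contact_force: [1.0, 0.6, -4.1]
opening: 0.0548
grip_force: 65.8
pos [0.4967 0.1117 0.0886] yaw_toolx -3.03 tilt 0.1 q1,q6 [0.07 1.7 ] F [ 1.   0.6 -4.1] t 8.45 op 0.0548 65.8
0 turn [-0.0001 -0.0035 -0.0011] shift [-0.0075 -0.0007  0.0954]
180 turn [-5.4000e-03  2.0000e-04  5.9989e+00] shift [-0.0075 -0.0007  0.0954]
```

View pics/s2.png

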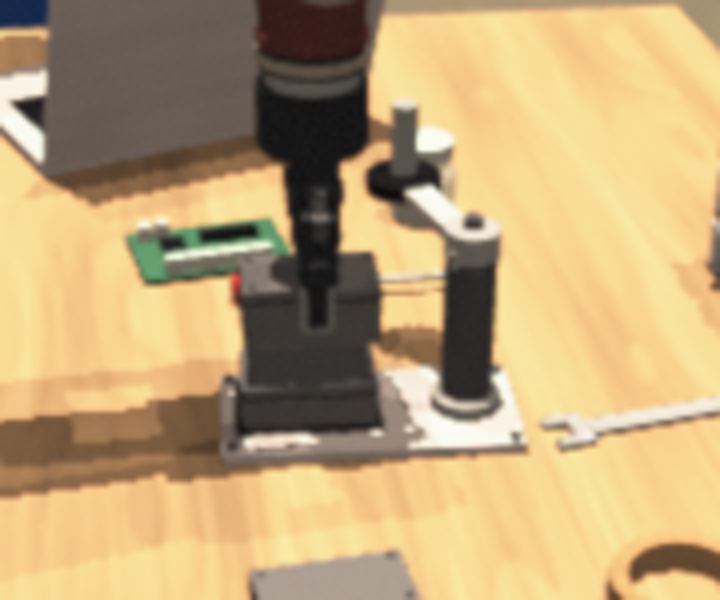

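The side view shows the deep case hanging level over the base case, lined up at about (310,330), and the fingers are clear of the stand. I'll lower it.

```bash
python3 -m pendant '[0,0,0,-0.007,0,0.03,0.3, 0,0,0,-0.007,0,0.06,0.3, 0,0,0,-0.007,0,0.08,0.3, 0,0,0,-0.007,0,0.09,0.3, 0,0,0,-0.007,0,0.094,0.3, 0,0,0,-0.007,0,0.094,0.3, 0,0,0,-0.007,0,0.094,0.3]'; python3 go.py .4945 .112 .06 -3
```

```text
t: 9.38
tool_pos: [0.494, 0.1121, 0.0596]
tool_rot: [-3.14, 0.083, -0.001]
contact_force: [-0.8, 0.4, -4.6]
opening: 0.0554
grip_force: 66.0
pos [0.494  0.1121 0.0596] yaw_toolx -3.01 tilt 0.03 q1,q6 [0.08 1.7 ] F [-0.8  0.4 -4.6] t 9.38 op 0.0554 66.0
0 turn [-0.0001 -0.0011 -0.0005] shift [ 0.0018  0.0001 -0.0014]
180 turn [-1.7000e-03  2.0000e-04  5.9995e+00] shift [ 0.0018  0.0001 -0.0014]
```

Still carrying the weight, so I'll go down a few mm more.

```bash
python3 -m pendant '[0,0,0,0.001,0,0.004,0.3, 0,0,0,0.001,0,0.006,0.3, 0,0,0,0.001,0,0.006,0.3]'; python3 -m pendant '[0,0,0,0,0,0.003,0.3, 0,0,0,0,0,0.003,0.3]'
```

```text
t: 9.75
tool_pos: [0.4946, 0.1121, 0.0594]
tool_rot: [3.14, -0.083, 0.001]
contact_force: [-4.8, -0.0, 5.6]
opening: 0.0554
grip_force: 67.3
t: 10.0
tool_pos: [0.4949, 0.1121, 0.0594]
tool_rot: [3.14, -0.082, 0.001]
contact_force: [-7.3, 0.5, 11.0]
opening: 0.055
grip_force: 67.8
```

```bash
python3 -m pendant '[0,0,0,-0.001,0,-0.004,0.3, 0,0,0,-0.001,0,-0.004,0.7, 0,0,0,-0.001,0,-0.004,0.8, 0,0,0,-0.001,0,-0.004,1, 0,0,0,-0.001,0,-0.004,1, 0,0,0,-0.001,0,-0.004,1]'; python3 -m pendant '[0,0,0,0,0,-0.05,1, 0,0,0,0,0,-0.15,1, 0,0,0,0,0,-0.3,1, 0,0,0,0,0,-0.5,1, 0,0,0,0,0,-0.5,1, 0,0,0,0,0,-0.5,1]'; python3 go.py .4805 -.119 .21 4.8
```

```text
t: 10.75
tool_pos: [0.4937, 0.1121, 0.0578]
tool_rot: [3.141, -0.083, -0.0]
contact_force: [0.2, -0.5, 0.8]
opening: 0.0853
grip_force: 0.0
t: 11.5
tool_pos: [0.4938, 0.1121, 0.2087]
tool_rot: [-3.14, 0.083, -0.002]
contact_force: [0.2, 0.3, -0.5]
opening: 0.0851
grip_force: 0.0
pos [0.4938 0.1121 0.2087] yaw_toolx -3.01 tilt 0.08 q1,q6 [0.08 1.7 ] F [ 0.2  0.3 -0.5] t 11.5 op 0.0851 0.0
0 turn [-1.000e-04 -2.600e-03 -2.604e-01] shift [-0.0039  0.7715 -0.0044]
180 turn [-3.9000e-03  2.0000e-04  5.7396e+00] shift [-0.0039  0.7715 -0.0044]
```

Go to the shallow case; once out of the way, check the deep case from above.

```bash
python3 -m pendant '[0,0,-0.26,-0.004,0.2,0,1, 0,0,-0.26,-0.004,0.4,0,1, 0,0,-0.26,-0.004,0.6,0,1, 0,0,-0.26,-0.004,0.74,0,1, 0,0,-0.26,-0.004,0.771,0,1, 0,0,-0.26,-0.004,0.771,0.95, 0,0,-0.26,-0.004,0.771,1]'; python3 go.py .4805 -.119 .0 4.8; python3 - <<'E'
from h import *
d=optics.get_image("top");print(case(d,(250,230,310,300),.094)); np.savez("top2.npz",**d)
d=optics.get_image("wrist");cv2.imwrite("pics/w2.png",d["image"][:,:,::-1])
E
```

```text
pos [0.4938 0.1121 0.2087] yaw_toolx -3.01 tilt 0.08 q1,q6 [0.08 1.7 ] F [ 0.2  0.3 -0.5] t 11.5 op 0.0851 0.0
0 turn [-1.000e-04 -2.600e-03 -2.604e-01] shift [-0.0048  0.7716  0.6956]
180 turn [-3.9000e-03  2.0000e-04  5.7396e+00] shift [-0.0048  0.7716  0.6956]
(array([0.46255627, 0.12936763]), (33.469261169433594, 25.795366287231445), 0.979732871055603, np.float64(0.09582061749939842))invalid input
```

View pics/w2.png

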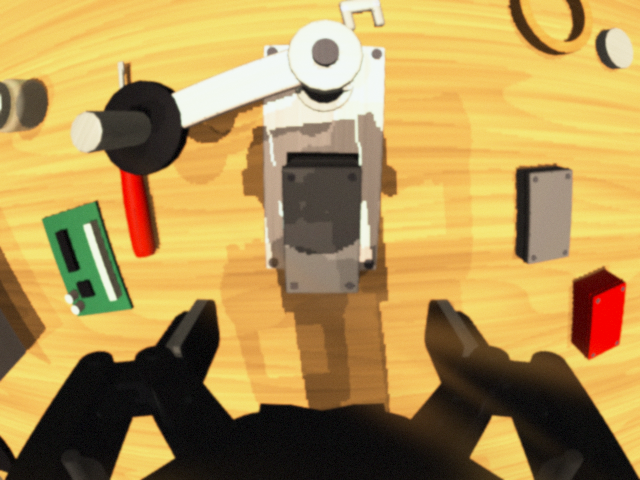

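The move was refused because one row had too few numbers. The wrist view shows the deep case standing straight on the base at (320,225), with the post parked at (87,130). I'll resend the move.

```bash
python3 -m pendant '[0,0,-0.26,-0.004,0.2,0,1, 0,0,-0.26,-0.004,0.4,0,1, 0,0,-0.26,-0.004,0.6,0,1, 0,0,-0.26,-0.004,0.74,0,1, 0,0,-0.26,-0.004,0.771,0,1, 0,0,-0.26,-0.004,0.771,0,1, 0,0,-0.26,-0.004,0.771,0,1]'; python3 go.py .4805 -.119 .0 4.8; python3 - <<'E'
from h import *
d=optics.get_image("top");print(case(d,(250,230,310,300),.094)); np.savez("top2.npz",**d)
E
```

```text
t: 12.48
tool_pos: [0.4803, -0.1176, 0.2073]
tool_rot: [-3.138, -0.133, 0.001]
contact_force: [0.4, 0.3, -0.1]
opening: 0.0853
grip_force: 0.0
pos [ 0.4803 -0.1176  0.2073] yaw_toolx 4.87 tilt 0.07 q1,q6 [-0.39  1.09] F [ 0.4  0.3 -0.1] t 12.47 op 0.0853 0.0
0 turn [-0.0017  0.0016  0.0023] shift [0.001  0.0052 0.6909]
180 turn [-2.6000e-03 -2.7000e-03 -5.9977e+00] shift [0.001  0.0052 0.6909]
(array([0.49415277, 0.11364115]), (56.71806716918945, 96.34967803955078), -2.7670135498046875, np.float64(0.09503347020285974))
```

The deep case sits within 2 mm of the base case's centre. Now I'll grip the shallow one.

```bash
python3 -m pendant '[0,0,0,0.001,0.005,0.15,1, 0,0,0,0.001,0.005,0.35,1, 0,0,0,0.001,0.005,0.5,1, 0,0,0,0.001,0.005,0.61,1, 0,0,0,0.001,0.005,0.66,1, 0,0,0,0.001,0.005,0.686,1, 0,0,0,0.001,0.005,0.686,1]'; python3 go.py .4805 -.119 0.001 4.8;  python3 -m pendant '[0,0,0,0,0,0,0.3, 0,0,0,0,0,0,0.3, 0,0,0,0,0,0,0.3, 0,0,0,0,0,0,0.3, 0,0,0,0,0,0,0.3, 0,0,0,0,0,0,0.3]' 50
```

```text
t: 13.4
tool_pos: [0.4815, -0.1203, 0.0028]
tool_rot: [3.138, 0.132, 0.002]
contact_force: [0.9, 0.3, 0.3]
opening: 0.0856
grip_force: 0.0
pos [ 0.4815 -0.1203  0.0028] yaw_toolx 4.81 tilt 0.07 q1,q6 [-0.39  1.09] F [0.9 0.3 0.3] t 13.4 op 0.0856 0.0
0 turn [ 0.001  -0.002   0.0005] shift [-0.003  -0.0047  0.0061]
180 turn [ 3.1000e-03  1.5000e-03 -5.9995e+00] shift [-0.003  -0.0047  0.0061]
t: 14.15
tool_pos: [0.4821, -0.1209, 0.0036]
tool_rot: [3.138, 0.131, 0.004]
contact_force: [-0.1, -0.7, 6.9]
opening: 0.0552
grip_force: 54.6
```

```bash
python3 -m pendant '[0,0,0,0,0,-0.03,0.3, 0,0,0,0,0,-0.1,0.3, 0,0,0,0,0,-0.25,0.3, 0,0,0,0,0,-0.4,0.3, 0,0,0,0,0,-0.55,0.3, 0,0,0,0,0,-0.65,0.3, 0,0,0,0,0,-0.65,0.3, 0,0,0,0,0,-0.65,0.3]'; python3 go.py .4955 .113 .15 -2.9
```

```text
t: 15.15
tool_pos: [0.4797, -0.1199, 0.1951]
tool_rot: [-3.138, -0.131, 0.004]
contact_force: [-0.4, 0.3, -2.2]
opening: 0.0551
grip_force: 53.9
pos [ 0.4797 -0.1199  0.1951] yaw_toolx 4.78 tilt 0.17 q1,q6 [-0.4   1.09] F [-0.4  0.3 -2.2] t 15.15 op 0.0551 53.9
0 turn [-0.0023  0.0052  0.2561] shift [ 0.1175 -0.769   0.1512]
180 turn [-7.8000e-03 -3.4000e-03 -5.7439e+00] shift [ 0.1175 -0.769   0.1512]
```

```bash
python3 -m pendant '[0,0,0.05,0.02,-0.07,0,0.3, 0,0,0.1,0.05,-0.2,0,0.3, 0,0,0.16,0.07,-0.34,0,0.3, 0,0,0.21,0.09,-0.48,0,0.3, 0,0,0.256,0.11,-0.61,0,0.3, 0,0,0.256,0.1175,-0.7,0,0.3, 0,0,0.256,0.1175,-0.755,0,0.3, 0,0,0.256,0.1175,-0.769,0.05,0.3, 0,0,0.256,0.1175,-0.769,0.12,0.3, 0,0,0.256,0.1175,-0.769,0.2,0.3, 0,0,0.256,0.1175,-0.769,0.23,0.3, 0,0,0.256,0.1175,-0.769,0.23,0.3]'; python3 go.py .4955 .113 .1 -2.9
```

```text
t: 16.65
tool_pos: [0.4959, 0.1119, 0.1267]
tool_rot: [3.14, -0.081, -0.004]
contact_force: [-0.3, -0.9, -2.0]
opening: 0.0551
grip_force: 53.9
pos [0.4959 0.1119 0.1267] yaw_toolx -2.94 tilt 0.15 q1,q6 [0.08 1.7 ] F [-0.3 -0.9 -2. ] t 16.65 op 0.0551 53.9
0 turn [ 0.001   0.0047 -0.0013] shift [-0.0013 -0.0036  0.0892]
180 turn [ 7.4000e-03 -1.6000e-03  5.9987e+00] shift [-0.0013 -0.0036  0.0892]
```

```bash
python3 -m pendant '[0,0,0,-0.001,-0.0035,0.03,0.3, 0,0,0,-0.001,-0.0035,0.06,0.3, 0,0,0,-0.001,-0.0035,0.08,0.3, 0,0,0,-0.001,-0.0035,0.088,0.3, 0,0,0,-0.001,-0.0035,0.09,0.3, 0,0,0,-0.001,-0.0035,0.09,0.3]'; python3 -m pendant '[0,0,0,0,0,0.003,0.3, 0,0,0,0,0,0.006,0.3, 0,0,0,0,0,0.006,0.3]'
```

```text
t: 17.4
tool_pos: [0.4966, 0.1136, 0.1014]
tool_rot: [-3.141, 0.079, -0.001]
contact_force: [-0.5, -0.4, -2.2]
opening: 0.0545
grip_force: 53.9
t: 17.77
tool_pos: [0.4964, 0.1136, 0.0992]
tool_rot: [-3.141, 0.079, 0.0]
contact_force: [0.8, 0.1, -2.1]
opening: 0.0554
grip_force: 53.9
```

```bash
python3 -m pendant '[0,0,0,-0.002,0,0.004,0.3, 0,0,0,-0.002,0,0.007,0.3, 0,0,0,-0.002,0,0.007,0.3]'; python3 -m pendant '[0,0,0,0,0,0.002,0.3, 0,0,0,0,0,0.002,0.3]'
```

```text
t: 18.15
tool_pos: [0.496, 0.1136, 0.0976]
tool_rot: [3.141, -0.079, 0.001]
contact_force: [-1.6, -0.1, 1.6]
opening: 0.0552
grip_force: 54.1
t: 18.4
tool_pos: [0.4961, 0.1136, 0.0976]
tool_rot: [3.141, -0.079, 0.0]
contact_force: [-3.1, -0.8, 5.8]
opening: 0.0551
grip_force: 54.7
```

```bash
python3 -m pendant '[0,0,0,-0.001,0,-0.003,0.3, 0,0,0,-0.001,0,-0.003,0.7, 0,0,0,-0.001,0,-0.003,0.8, 0,0,0,-0.001,0,-0.003,1, 0,0,0,-0.001,0,-0.003,1, 0,0,0,-0.001,0,-0.003,1]'; python3 -m pendant '[0,0,0,0,0,-0.05,1, 0,0,0,0,0,-0.15,1, 0,0,0,0,0,-0.3,1, 0,0,0,0,0,-0.5,1, 0,0,0,0,0,-0.6,1, 0,0,0,0,0,-0.6,1, 0,0,0,0,0,-0.6,1]';  python3 -m pendant '[0,0,0,-0.2,0.2,0,1, 0,0,0,-0.3,0.5,0,1, 0,0,0,-0.3,0.6,0,1, 0,0,0,-0.3,0.6,0,1, 0,0,0,-0.3,0.6,0,1]'; python3 - <<'E'
from h import *
d=optics.get_image("top"); np.savez("top3.npz",**d);print(case(d,(240,225,315,310),.124))
cv2.imwrite("pics/t3.png",cv2.resize(d["image"][170:320,190:340,::-1],(600,600),interpolation=cv2.INTER_CUBIC))
W=cloud(d)[195:245,215:262].reshape(-1,3)
k=(W[:,2]>.185)&(W[:,2]<.215);print("posttop",k.sum(),np.median(W[k],0),(W[k].max(0)+W[k].min(0))/2)
s=optics.get_image("side");cv2.imwrite("pics/s3.png",cv2.resize(s["image"][150:300,230:380,::-1],(600,600),interpolation=cv2.INTER_CUBIC))
print(telemetry.get_obs()["tool_pos"])
E
```

```text
t: 19.15
tool_pos: [0.4956, 0.1136, 0.0975]
tool_rot: [3.141, -0.079, 0.0]
contact_force: [-0.2, 0.3, 0.0]
opening: 0.0855
grip_force: 0.0
t: 20.02
tool_pos: [0.4951, 0.1136, 0.2768]
tool_rot: [3.14, -0.079, -0.002]
contact_force: [0.1, 0.4, -0.2]
opening: 0.0856
grip_force: 0.0
t: 20.65
tool_pos: [0.3955, -0.0624, 0.2756]
tool_rot: [-3.139, 0.084, 0.005]
contact_force: [-0.3, 0.5, -0.4]
opening: 0.0856
grip_force: 0.0
(array([0.49448898, 0.11513814]), (56.68500900268555, 96.11051177978516), -2.6679916381835938, np.float64(0.12507426287739112))
posttop 67 [0.57943887 0.21603945 0.20137274] [0.58024244 0.21710708 0.19621651]
[ 0.39621194 -0.06109546  0.27616512]
```

View pics/t3.png

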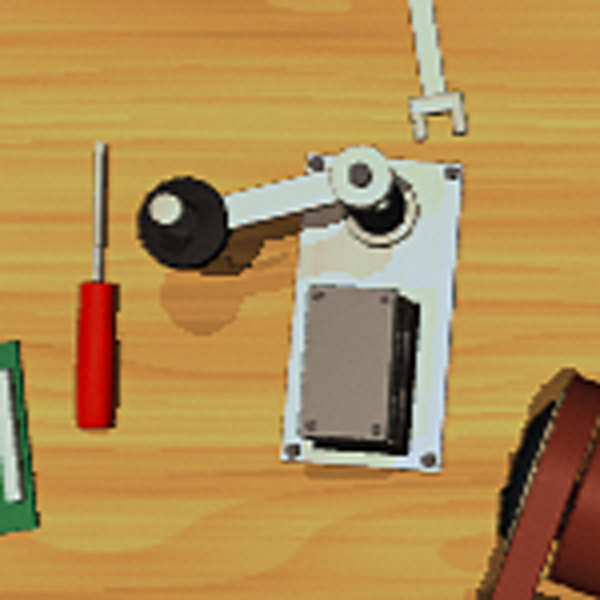

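View pics/s3.png

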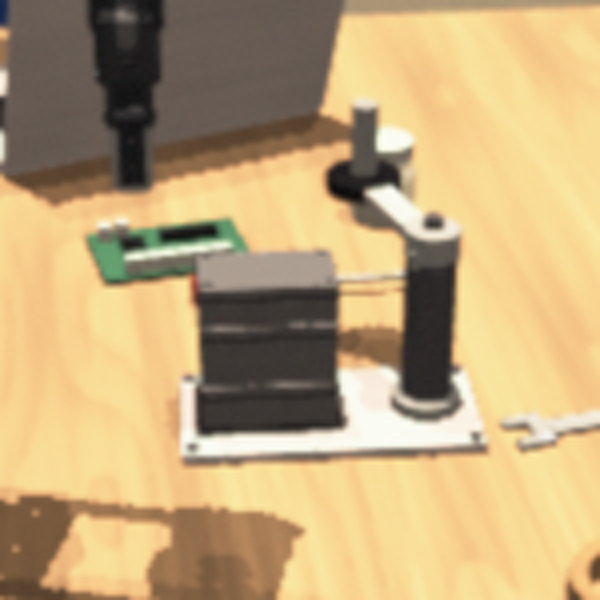

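Both views show the three-case column square, with its lid at about (355,365) in the top crop. The reader arm is parked with its post top at (165,210). Now I'll compute the arc for the post.

```bash
python3 - <<'E'
from h import *
d=dict(np.load("top3.npz"))
im=d["image"]; print("nut",ray(d,[190+360/4,170+175/4],.161), "posttop px",ray(d,[190+165/4,170+210/4],.2005))
post=np.array([.580,.2165]); 
dock=np.array([.4946,.1125]); piv=dock+.115*np.array([np.cos(np.radians(-2.9)),np.sin(np.radians(-2.9))])
v=post-piv;a0=np.arctan2(v[1],v[0]);print(piv,np.hypot(*v),np.degrees(a0))
for a in np.linspace(0,1.25,9): print(round(a,3),(piv+.115*np.array([np.cos(a0+a),np.sin(a0+a)])).round(4))
E
python3 go.py .580 .2165 .25 -2.9
```

```text
nut [[0.60705509 0.10444672 0.161     ]] posttop px [[0.57853991 0.2165855  0.2005    ]]
[0.60945273 0.10668181] 0.11369915352729412 105.01315756255158
0.0 [0.5797 0.2178]
0.156 [0.5627 0.2118]
0.312 [0.547  0.2032]
0.469 [0.5327 0.1923]
0.625 [0.5203 0.1793]
0.781 [0.5101 0.1646]
0.938 [0.5023 0.1484]
1.094 [0.4971 0.1312]
1.25 [0.4947 0.1134]
pos [ 0.3962 -0.0611  0.2762] yaw_toolx -2.89 tilt 0.14 q1,q6 [-0.34  1.28] F [ 0.4  0.  -0.5] t 20.75 op 0.0855 0.0
0 turn [-0.0021  0.0042  0.0003] shift [ 0.5654 -0.955   0.087 ]
180 turn [-6.6000e-03 -3.4000e-03 -5.9997e+00] shift [ 0.5654 -0.955   0.087 ]
```

```bash
python3 -m pendant '[0,0,0,0.1,-0.15,0,1, 0,0,0,0.2,-0.33,0,1, 0,0,0,0.3,-0.5,0,1, 0,0,0,0.4,-0.67,0,1, 0,0,0,0.5,-0.84,0,1, 0,0,0,0.56,-0.94,0,1, 0,0,0,0.565,-0.955,0.06,1, 0,0,0,0.565,-0.955,0.06,1, 0,0,0,0.565,-0.955,0.06,1]'; python3 go.py .580 .217 .158 -2.9
```

```text
t: 21.88
tool_pos: [0.5796, 0.2155, 0.259]
tool_rot: [3.14, -0.08, -0.002]
contact_force: [0.3, 0.1, -0.2]
opening: 0.0856
grip_force: 0.0
pos [0.5796 0.2155 0.259 ] yaw_toolx -2.91 tilt 0.07 q1,q6 [0.24 1.86] F [ 0.3  0.1 -0.2] t 21.88 op 0.0856 0.0
0 turn [ 0.001   0.0022 -0.0003] shift [ 0.0015 -0.0051  0.3366]
180 turn [ 3.4000e-03 -1.6000e-03  5.9997e+00] shift [ 0.0015 -0.0051  0.3366]
```

```bash
python3 -m pendant '[0,0,0,0.001,-0.005,0.08,1, 0,0,0,0.001,-0.005,0.17,1, 0,0,0,0.001,-0.005,0.25,1, 0,0,0,0.001,-0.005,0.31,1, 0,0,0,0.001,-0.005,0.333,1, 0,0,0,0.001,-0.005,0.333,1]' 40; python3 -m pendant '[0,0,0,0,0,0,0.5, 0,0,0,0,0,0,0, 0,0,0,0,0,0,0, 0,0,0,0,0,0,0, 0,0,0,0,0,0,0, 0,0,0,0,0,0,0, 0,0,0,0,0,0,0, 0,0,0,0,0,0,0, 0,0,0,0,0,0,0, 0,0,0,0,0,0,0]' 60; python3 go.py .4947 .1134 .158 -2.9; python3 - <<'E'
from h import *
o=telemetry.get_obs();R=Ro.from_rotvec(o["tool_rot"]).as_matrix();p=o["tool_pos"]
piv=np.array([.6095,.1067]);v=p[:2]-piv;a0=np.arctan2(v[1],v[0]);r=np.hypot(*v);print(r,np.degrees(a0))
for a in np.arange(.1,1.31,.1): # radius kept at what was grasped
    q=np.r_[piv+r*np.array([np.cos(a0+a),np.sin(a0+a)]),p[2]]; print(round(a,2),(R.T@(q-p)/.3).round(3))
E
```

```text
t: 22.62
tool_pos: [0.5807, 0.2173, 0.1598]
tool_rot: [-3.141, 0.08, -0.0]
contact_force: [-0.7, 0.7, 0.7]
opening: 0.0856
grip_force: 0.0
t: 23.88
tool_pos: [0.5809, 0.2157, 0.1603]
tool_rot: [3.137, -0.08, 0.0]
contact_force: [-1.5, -6.5, 2.6]
opening: 0.0186
grip_force: 58.8
pos [0.5809 0.2157 0.1603] yaw_toolx -2.91 tilt 0.21 q1,q6 [0.24 1.86] F [-1.5 -6.5  2.6] t 23.88 op 0.0186 58.8
0 turn [ 0.007  -0.0005 -0.0003] shift [-0.2697  0.3551  0.0089]
180 turn [-8.0000e-04 -1.0900e-02  5.9997e+00] shift [-0.2697  0.3551  0.0089]
0.11267149114130927 104.69454621088683
0.1 [-0.035  0.013  0.   ]
0.2 [-0.069  0.03   0.   ]
0.3 [-0.101  0.05   0.   ]
0.4 [-0.13   0.072  0.   ]
0.5 [-0.158  0.098  0.   ]
0.6 [-0.182  0.127  0.   ]
0.7 [-0.204  0.157  0.001]
0.8 [-0.222  0.19   0.001]
0.9 [-0.237  0.224  0.001]
1.0 [-0.249  0.26   0.001]
1.1 [-0.257  0.297  0.001]
1.2 [-0.261  0.334  0.001]
1.3 [-0.262  0.372  0.001]
```

Post gripped. I'll swing the first half along the arc.

```bash
python3 -m pendant '[0,0,0,-0.017,0.006,0,0, 0,0,0,-0.035,0.013,0,0, 0,0,0,-0.052,0.021,0,0, 0,0,0,-0.069,0.03,0,0, 0,0,0,-0.085,0.04,0,0, 0,0,0,-0.101,0.05,0,0, 0,0,0,-0.116,0.061,0,0, 0,0,0,-0.13,0.072,0,0, 0,0,0,-0.158,0.098,0,0, 0,0,0,-0.182,0.127,0,0, 0,0,0,-0.182,0.127,0,0]' 80; python3 - <<'E'
from h import *
o=telemetry.get_obs();R=Ro.from_rotvec(o["tool_rot"]).as_matrix();p=o["tool_pos"]
piv=np.array([.6095,.1067]);v=p[:2]-piv;a0=np.arctan2(v[1],v[0]);print(np.hypot(*v),np.degrees(a0),o["contact_force"].round(1),o["opening"],o["grip_force"])
d=optics.get_image("top");W=cloud(d);k=(W[...,2]>.129)&(W[...,2]<.152)&(d["image"].max(2)<60);k[:190]=0;k[280:]=0;k[:,:215]=0;k[:,310:]=0
print("disc",k.sum(),np.median(W[k],0) if k.any() else 0)
r=.1135
for a in np.radians(np.array([145,150,155,160,165,170,174,177,180])):
    q=np.r_[piv+r*np.array([np.cos(a),np.sin(a)]),p[2]]; print(np.degrees(a).round(),(R.T@(q-p)/.3).round(3))
E
```

```text
t: 25.25
tool_pos: [0.5212, 0.1846, 0.1602]
tool_rot: [-3.135, 0.08, 0.01]
contact_force: [-10.2, 8.0, 8.4]
opening: 0.0178
grip_force: 80.0
0.11774809801002953 138.559135407088 [-10.2   8.    8.4] 0.01783517397429807 79.95343208312988
disc 17 [0.58930924 0.1059939  0.13945438]
145.0 [-0.013  0.044 -0.   ]
150.0 [-0.03   0.072 -0.   ]
155.0 [-0.044  0.102 -0.   ]
160.0 [-0.055  0.133 -0.   ]
165.0 [-0.063  0.165 -0.   ]
170.0 [-0.068  0.198 -0.001]
174.0 [-0.071  0.224 -0.001]
177.0 [-0.071  0.244 -0.001]
180.0 [-0.071  0.264 -0.001]
```

```bash
python3 -m pendant '[0,0,0,-0.028,0.034,0,0, 0,0,0,-0.037,0.048,0,0, 0,0,0,-0.046,0.063,0,0, 0,0,0,-0.061,0.094,0,0, 0,0,0,-0.072,0.127,0,0, 0,0,0,-0.08,0.16,0,0, 0,0,0,-0.086,0.195,0,0, 0,0,0,-0.089,0.222,0,0, 0,0,0,-0.089,0.222,0,0]'; python3 - <<'E'
from h import *
o=telemetry.get_obs();R=Ro.from_rotvec(o["tool_rot"]).as_matrix();p=o["tool_pos"]
piv=np.array([.6095,.1067]);v=p[:2]-piv;a0=np.arctan2(v[1],v[0]);print(np.hypot(*v),np.degrees(a0),o["contact_force"].round(1),o["opening"],o["grip_force"],p)
d=optics.get_image("side");cv2.imwrite("pics/s4.png",cv2.resize(d["image"][150:300,230:380,::-1],(600,600),interpolation=cv2.INTER_CUBIC))
E
```

```text
t: 26.42
tool_pos: [0.4905, 0.1202, 0.1599]
tool_rot: [-3.134, 0.074, 0.014]
contact_force: [-12.8, 12.7, 10.0]
opening: 0.0181
grip_force: 80.5
0.11981251803033267 173.52523662395112 [-12.8  12.7  10. ] 0.018117507056595705 80.53783893585205 [0.49045169 0.12021073 0.15993495]
```

View pics/s4.png

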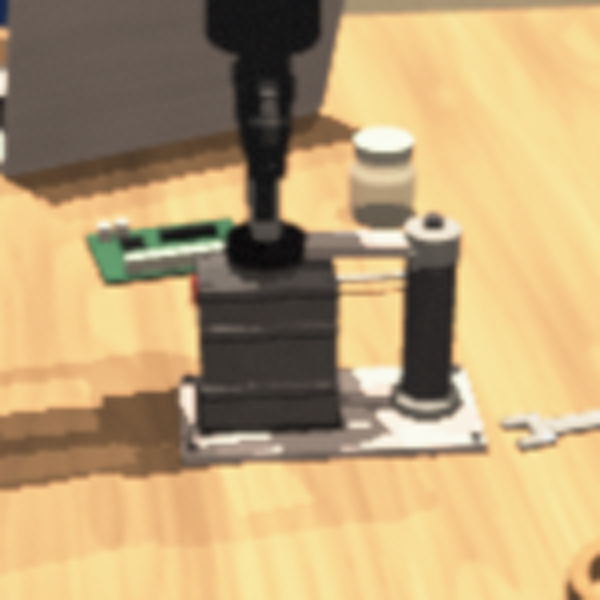

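The side view shows the head (265,245) over the column with a gap beneath it, and the cases undisturbed. I'll push the last degrees into the stop and ease the radial and vertical load.

```bash
python3 -m pendant '[0,0,0,-0.005,0.01,-0.005,0, 0,0,0,-0.01,0.018,-0.008,0, 0,0,0,-0.01,0.026,-0.008,0, 0,0,0,-0.01,0.032,-0.008,0, 0,0,0,-0.01,0.032,-0.008,0, 0,0,0,-0.01,0.032,-0.008,0]'; cat > chk.py <<'E'
from h import *
o=telemetry.get_obs();p=o["tool_pos"]
piv=np.array([.6095,.1067]);v=p[:2]-piv;a0=np.arctan2(v[1],v[0]);print(np.hypot(*v),np.degrees(a0),o["contact_force"].round(1),o["opening"],o["grip_force"],p)
E
python3 chk.py
```

```text
t: 27.22
tool_pos: [0.4889, 0.112, 0.16]
tool_rot: [-3.131, 0.074, 0.005]
contact_force: [3.4, 18.1, -5.4]
opening: 0.0185
grip_force: 79.3
0.1206838270124876 177.47829567155077 [ 3.4 18.1 -5.4] 0.018474906619706997 79.33714628219604 [0.48893304 0.11200983 0.16004685]
```

```bash
python3 -m pendant '[0,0,0,0,0.006,0,0, 0,0,0,0,0.006,0,0, 0,0,0,0,0.006,0,0]'; python3 chk.py; python3 -m pendant '[0,0,0,0,0.006,0,0, 0,0,0,0,0.006,0,0, 0,0,0,0,0.006,0,0]'; python3 chk.py
```

```text
t: 27.6
tool_pos: [0.4889, 0.1117, 0.1601]
tool_rot: [-3.128, 0.073, 0.005]
contact_force: [4.9, 23.8, -5.3]
opening: 0.0181
grip_force: 79.9
0.1206763919674322 177.6334978342108 [ 4.9 23.8 -5.3] 0.01809061663433553 79.86879229545593 [0.48892653 0.11168291 0.16005839]
t: 27.98
tool_pos: [0.4889, 0.1114, 0.1601]
tool_rot: [-3.125, 0.072, 0.004]
contact_force: [4.7, 30.5, -6.8]
opening: 0.0182
grip_force: 80.5
0.12067736028606463 177.78022439953287 [ 4.7 30.5 -6.8] 0.018232136073768206 80.53728461265564 [0.4889132  0.11137416 0.16006367]
```

The force climbs while the post barely moves, so the arm is at its stop. I'll ease slightly and take the final look.

```bash
python3 -m pendant '[0,0,0,0,-0.005,0,0, 0,0,0,0,-0.005,0,0, 0,0,0,0,-0.005,0,0, 0,0,0,0,-0.005,0,0]'; python3 chk.py; python3 - <<'E'
from h import *
d=optics.get_image("side");cv2.imwrite("pics/s5.png",cv2.resize(d["image"][150:300,230:380,::-1],(600,600),interpolation=cv2.INTER_CUBIC))
E
```

```text
t: 28.48
tool_pos: [0.4889, 0.1117, 0.1601]
tool_rot: [-3.127, 0.072, 0.004]
contact_force: [4.6, 25.0, -5.9]
opening: 0.0182
grip_force: 80.0
0.12066227401023137 177.64462360834054 [ 4.6 25.  -5.9] 0.018207462581829183 79.99947309494019 [0.48893967 0.11165892 0.16005964]
```

View pics/s5.png

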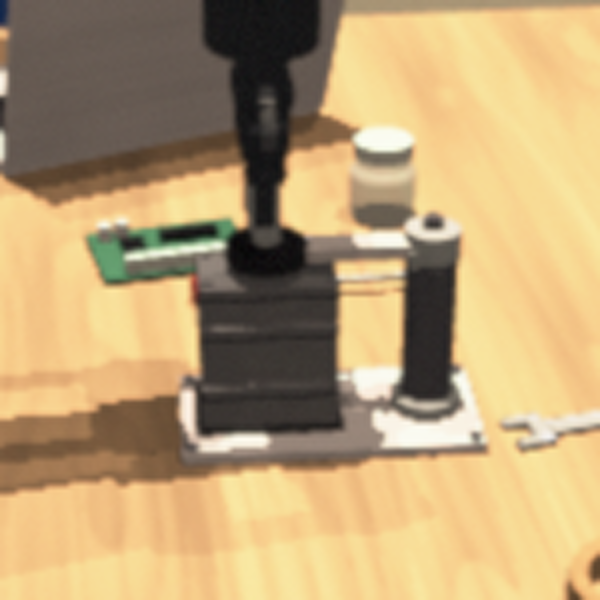

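The head (265,250) is over the column at the stop, the column stands square and untouched, and the fingers still hold the post. I'm handing in.

```bash
python3 -c "
from station import ctrl
print(ctrl.finish_job())"
```

```text
the job is handed in; nothing more can be done
None
```

I handed the job in at about 28.5 s: both cases measured stacked within about 3 mm of the bottom case's centre, with the reader arm pressed against its stop and still gripped at 80 N; no verdict came back.

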